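# Charge the milling jar from the ball dispenser

### The job

Turn the turntable by its black bar so that the open steel jar stands squarely under the outlet of the ball dispenser. Then squeeze the two spring tabs of the dispenser's gate together, turn the gate fully to its open stop so that all three grinding balls roll into the jar, and let go, leaving the gate open. Leave the jars standing in their places on the turntable and do not disturb the bottle, beaker and brush beside it.

Things in the scene. Friction and masses are not known exactly. Their poses are not given: they have to be found in the camera images.
- jar_mouth (a point): The open jar: a plain steel cylinder, 68 mm outside, 60 mm inside diameter, 57 mm high, with a domed floor 6 to 14 mm thick, loose, 0.4 kg, standing on the turntable disc between four 7 mm locating pins, its centre 90 mm from the turntable axis. The point is the centre of its rim, 57 mm above its underside; z is up its axis.
- lidded_a_top (a point): A closed steel jar with a flat dark lid, 69 mm diameter, 56 mm high, loose in another place of the turntable, 90 mm from its axis. The point is the centre of its lid top; z up.
- lidded_b_top (a point): A second closed jar, the same as the other closed one, in the third place.
- turn_bar (a point): Turntable handle: black flat bar 56 mm long (x), 14 mm thick (y, pinch it this way), 36 mm high (102 to 138 mm above the bench), on a post over the centre of the turntable disc (264 mm diameter, top at 24 mm). The point is the bar's centre on the vertical turning axis, 120 mm above the bench; z up. Jar tops are at 81 mm. Bar, disc and jars turn together.
- carousel (a joint): Turntable angle in rad, 0 at the start, growing anticlockwise seen from above; the range is -3.1 to 3.1. It turns stiffly (0.1 N m) and stays where it is left.
- outlet (a point): Centre of the lower end of the dispenser's fixed upright square drop tube (32 mm inside, 38 outside), 92 mm above the bench, 11 mm over the jar rim; the tube rises to 143 mm. It is 90 mm from the turntable axis, on the side away from the robot. x is level, pointing away from the turntable along the chute, which climbs that way at 31.5 degrees and carries the gate; z up.
- tabs (a point): Grip of the gate: point on its turning axis midway between its two black spring tabs, 13 mm below their tops. The frame turns with the gate: z is the turning axis, out of the chute, 31.5 degrees from vertical leaning towards the turntable; y is the squeezing line through both tabs. Keep fingertips at most 12 mm below the point: lock pawls jut out from 16 mm below it; the gate's disc is at 23 mm.
- gate (a joint): Gate angle in rad: 0 shut, 1.25 fully open at its end stop; grows anticlockwise seen from above (right-handed about the z of tabs). Locked at 0 while either tab is out; unlocked it turns easily (0.04 N m) and stays where it is left. The balls pass once it is beyond about 1.0 rad.
- tab_a (a joint): Travel in m of the tab on the gate's +y side: 0 out, 0.006 fully pressed to the axis; unlocks from 0.0025. Spring 2 N out, 7 N pressed. Each tab is an upright plate 24 mm wide, 6 mm thick, from 22 mm below to 13 mm above tabs; outer faces 50 mm apart out, 38 mm squeezed. A 10 mm wide pawl juts 8 mm out of each tab's foot; two fixed stops as high stand 30 to 40 mm from the axis.
- tab_b (a joint): The same for the tab on the -y side.
- ball0_center (a point): Centre of a steel grinding ball, 20 mm diameter, 33 g; at the start it waits in the covered chute behind the shut gate (the lowest).
- ball1_center (a point): Centre of a steel grinding ball, 20 mm diameter, 33 g; at the start it waits in the covered chute behind the shut gate (the middle one).
- ball2_center (a point): Centre of a steel grinding ball, 20 mm diameter, 33 g; at the start it waits in the covered chute behind the shut gate (the uppermost).
- bottle_mid (a point): Bystander: glass bottle with white cap, 64 mm diameter, 130 mm high; point 65 mm above its underside.
- beaker_mid (a point): Bystander: open glass beaker, 70 mm rim diameter, 85 mm high; point 43 mm above its underside.
- brush_mid (a point): Bystander: a hand brush lying on the bench; point in its middle near the bench.
Mind the look-alikes: they are no part of the job. What is shaped like the part that bears jar_mouth but orange or red is not meant. Leave any blue or turquoise look-alike of the part that bears lidded_b_top alone.

How it is judged:
By the outcome, as a careful person would: the job done as asked, in the order asked, and still so for the second after the job is handed in, with the robot touching nothing.
It also fails if it takes over 51 s, if anything falls off the work surface, if the arm or the gripper's body presses on something with over 40 N, if the wrist force passes 120 N, or if a joint passes its speed limit or range.

### The arm

A 6-joint arm with a two-finger parallel gripper is mounted at the origin on the work surface. World frame = base frame: x ahead of the robot, y to its left, z up, the work surface at z = 0. Lengths are in m, angles in rad, forces in N, time in s.
With the tool pointing down it reaches from about 0.35 to 0.775 m from the base axis. Payload 5.5 kg.
Tool frame: the origin (TCP) lies at the very end of the fingers, on their centre line; the grasp point (between the pads) lies bot.pinch_z behind it (bot.pinch_z is the distance from the TCP to the grasp point, in m); z points along the fingers, y is the direction in which the jaws open and shut (so a half turn about z gives the same grasp; the last joint's range is limited). The gripper opens to 85 mm and grips with 20 to 120 N. Pads are 22 mm wide; open, the fingers measure 114 mm over their backs; the gripper's body (76 mm by 85 mm) begins 54 mm behind the grasp point. The pads swing forward as they close: fully open they stand 13 mm farther back than shut.
Start: joints at [-1.411, 0.313, 0.046, 1.304, 0, 1.431], TCP at [0.17, -0.549, 0.231] pointing down, gripper open.
Joint ranges: [-2.76, 2.76], [-0.86, 1.69], [-1.03, 1.26], [-2.2, 2.34], [-1.47, 1.5], [-3.14, 3.14]. Speed limits (rad/s): [2.57, 2.57, 3.14, 3.14, 3.14, 3.14].

### API

Orientations are given as a unit quaternion [w, x, y, z].
In Python, from plant import bot gives the robot as it stands.
- The arm moves only by the tool step_arm, never from a script. Its argument "moves" is a list of rows, each an object of numbers: "tx", "ty", "tz": the shift along the world's x, y, z normalised to -1 to 1, where 1 is 40 cm; "roll": the turn about the world's z normalised to -1 to 1, where 1 is 6 degrees; "grip": the closure, from -1 (fully open) to 1 (shut). In form: [{"tx": .., "ty": .., "tz": .., "roll": .., "grip": ..}, ...]. A call has 1 to 20 rows; each row shifts and turns the commanded pose from where the row before left it; what a row does not reach is not made up. A row lasts 1/12 s, in which the tool goes at most 41.7 mm and 7.16 degrees, less where a joint would pass 70% of its speed; a pose out of reach is approached as far as the arm can. A call with a number of a shift or a turn outside -1 to 1 is refused whole. A call with a gripper value outside its range is refused whole. The fingers move at their own pace and stop on an object; "newtons" is the grip in N (left out, the last holds). Time passes only in rows, so rows that do not move let the fingers close. It gives the time, the measured TCP pose, the force and the opening at its end, in the units of the state.
- bot.read_state(): the state, without advancing time (a new reading comes with each control period).
- bot.camera(name): name is "side" or "top"; returns the picture (384x512x3 uint8, red, green, blue); there is no depth.
- bot.camera_info(name): a dict with "vfov" (degrees; the focal length in pixels is half the picture's height over the tangent of half this angle, whatever the lens; pixels are square), "cx", "cy" (the principal point, pixels), "cam_to_world" (4x4, takes a point from camera to world coordinates). Camera axes: x right, y up, looking along -z (the intrinsics and any distortion apply to the point x, -y, -z); pixel columns grow to the right and rows downward; lengths in m; the calibration is good to about 2 mm. A picture is of the moment at which its call begins. camera_info takes no time and is no camera call.
- bot.sign_off(): hands the job in, once; it reports no verdict.
The state is a dict: "t": time; "joint_pos": joint angles; "joint_vel": joint speeds; "effort": joint torques, N m; "eef_pos": TCP position; "ee_rot": TCP orientation; "wrist_force": force on the tool from outside, world axes, zero at the start; "wrist_torque": the same for the moment, N m; "grip_width": finger opening in m.
Only numpy, scipy, OpenCV 4.12 (cv2) and the standard library are available. Lean on these libraries where they do the work, as an engineer would, in place of code of your own. Each camera call takes 0.05 s, during which the arm holds its last target.

## Working session

There is one attempt and no reset: what is moved stays moved. The work goes in short steps, Python scripts to look and compute and a tool call to move; the robot and the scene stay as the last step left them, time stands still between calls to the robot, and variables do not carry over. Pictures are saved under pics/ and viewed, and the job is handed in when it is done.

Besides the shell and the picture viewer there is one more tool, called after ">>>" as name([rows], argument=value, ...), one row to a line, values as JSON. step_arm: Moves the arm, as the interface text tells. Its arguments: {"type":"object","properties":{"moves":{"type":"array"},"newtons":{"type":"number"}},"required":["moves"]}

```bash
ls; mkdir -p pics
python3 - <<'E'
from plant import bot
import cv2
print(bot.read_state(), bot.pinch_z)
for n in ("side","top"):
    im=bot.camera(n); cv2.imwrite(f"pics/{n}0.png",im[:,:,::-1]); print(n,bot.camera_info(n))
E
```

```text
pics
{'t': 0.0, 'joint_pos': array([-1.41059598e+00,  3.14019572e-01,  4.49549552e-02,  1.30359005e+00,
        2.50036598e-05,  1.43122696e+00]), 'joint_vel': array([-9.61600851e-04, -1.01202697e-03,  5.07524093e-05, -6.01310350e-04,
       -1.34811173e-03,  1.10466165e-03]), 'effort': array([ 1.29353953e-05, -4.80625820e+01,  2.98534960e+01,  1.92422949e-02,
       -1.29936116e-04,  4.35068701e-07]), 'eef_pos': array([ 0.16972912, -0.54883712,  0.23038814]), 'ee_rot': array([-9.29247742e-04,  9.88787853e-01,  1.49324202e-01,  2.91650312e-06]), 'wrist_force': array([-0.06334944,  0.13119451, -0.8885706 ]), 'wrist_torque': array([ 0.00740461, -0.03178712,  0.00829833]), 'grip_width': 0.08555540332086185} 0.0187
side {'vfov': 56.524442965076, 'cx': 258.57372821052104, 'cy': 187.11655728934164, 'cam_to_world': array([[-0.77175327,  0.46474395, -0.43406215,  0.03075485],
       [-0.6357608 , -0.54849716,  0.54310134,  0.56936745],
       [ 0.01432121,  0.69509994,  0.71877047,  0.84451673],
       [ 0.        ,  0.        ,  0.        ,  1.        ]])}
top {'vfov': 45.51161217513249, 'cx': 259.24865762231957, 'cy': 194.09241027379474, 'cam_to_world': array([[-2.34237979e-02,  9.83378702e-01, -1.80049030e-01,
         1.90602332e-01],
       [-9.99712987e-01, -2.39460610e-02, -7.27421188e-04,
         2.48693395e-02],
       [-5.02679558e-03,  1.79980315e-01,  9.83657368e-01,
         1.55914249e+00],
       [ 0.00000000e+00,  0.00000000e+00,  0.00000000e+00,
         1.00000000e+00]])}
```

View pics/side0.png

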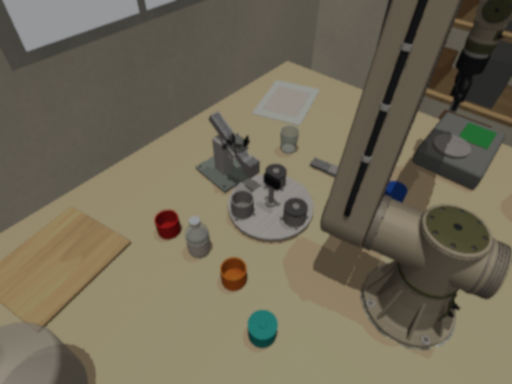

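View pics/top0.png

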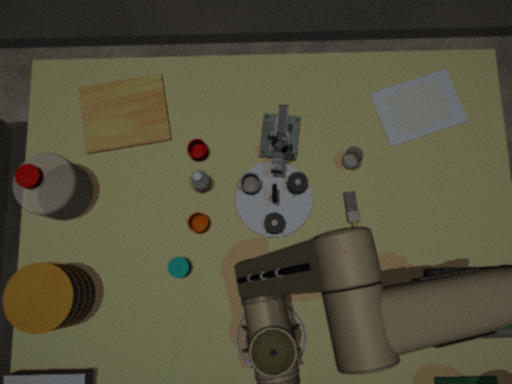

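Run:
```python
import cv2
a=cv2.imread("pics/top0.png")[90:245,180:370]; cv2.imwrite("pics/topz.png",cv2.resize(cv2.convertScaleAbs(a,alpha=1.5),None,fx=3.85,fy=3.85,interpolation=cv2.INTER_CUBIC))
a=cv2.imread("pics/side0.png")[105:245,190:350]; cv2.imwrite("pics/sidez.png",cv2.resize(cv2.convertScaleAbs(a,alpha=1.5),None,fx=4.2,fy=4.2,interpolation=cv2.INTER_CUBIC))
```

```text
(no output)
```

View pics/topz.png

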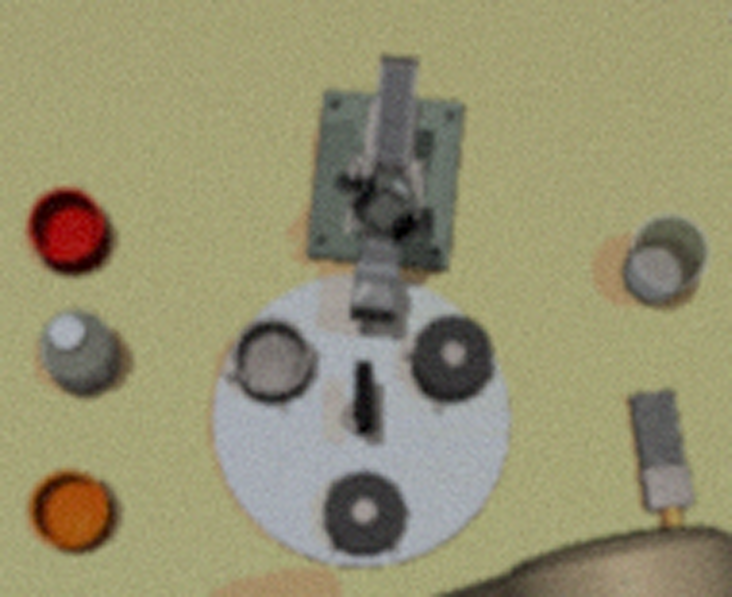

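View pics/sidez.png

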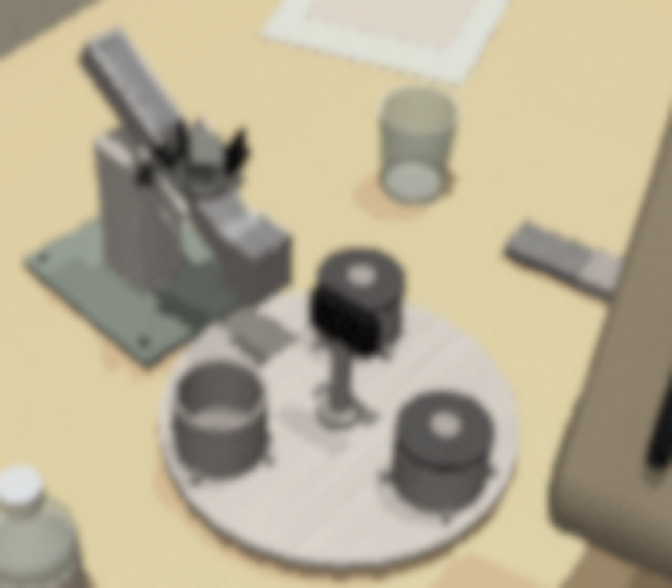

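```bash
cat > h.py <<'E'
import numpy as np, cv2, json
from plant import bot
INF={n:bot.camera_info(n) for n in("side","top")}
def f(n): return 192/np.tan(np.radians(INF[n]["vfov"]/2))
def ray(n,u,v):
    i=INF[n];T=np.array(i["cam_to_world"]);d=np.array([(u-i["cx"])/f(n),-(v-i["cy"])/f(n),-1.])
    d=T[:3,:3]@d; return T[:3,3],d/np.linalg.norm(d)
def plane(n,u,v,z):
    o,d=ray(n,u,v); return o+d*(z-o[2])/d[2]
def proj(n,p):
    i=INF[n];T=np.array(i["cam_to_world"]);q=T[:3,:3].T@(np.asarray(p)-T[:3,3])
    return np.array([i["cx"]+f(n)*q[0]/-q[2], i["cy"]-f(n)*q[1]/-q[2]])
def tri(us,ut):
    o1,d1=ray("side",*us);o2,d2=ray("top",*ut)
    A=np.stack([d1,-d2],1);s=np.linalg.lstsq(A,o2-o1,rcond=None)[0]
    a=o1+d1*s[0];b=o2+d2*s[1];return (a+b)/2,np.linalg.norm(a-b)
def zt(x,y): return (180+(x+.5)/3.85-.5,90+(y+.5)/3.85-.5)
def zs(x,y): return (190+(x+.5)/4.2-.5,105+(y+.5)/4.2-.5)
E
python3 - <<'E'
from h import *
np.set_printoptions(precision=4,suppress=True)
# disc from zoom extents
for n,z,pts in(("top",zt,[(212,420),(510,420),(361,272),(361,567)]),):
    for p in pts: print(plane(n,*z(*p),.024))
def g(ps,pt): print(tri(zs(*ps),zt(*pt)))
print("jar rim top", plane("top",*zt(274,360),.081),"side",plane("side",*zs(220,393),.081))
print("lidA", plane("top",*zt(453,358),.081),plane("side",*zs(362,275),.081))
print("lidB", plane("top",*zt(365,513),.081),plane("side",*zs(445,425),.081))
print("bar", plane("top",*zt(364,393),.138))
print("gate tabs"); g((172,152),(352,184)); g((236,152),(412,222))
print("chute top end"); g((112,45),(398,62))
# disc by mask
for n in("top","side"):
    im=cv2.imread(f"pics/{n}0.png");hsv=cv2.cvtColor(im,cv2.COLOR_BGR2HSV)
    m=((hsv[...,1]<60)&(hsv[...,2]>(95 if n=="top" else 140))).astype(np.uint8)
    m=cv2.morphologyEx(m,cv2.MORPH_CLOSE,np.ones((3,3)))
    k,l,s,c=cv2.connectedComponentsWithStats(m)
    for j in range(1,k):
        if s[j,4]>1500: print(n,s[j],c[j])
E
```

```text
[0.4576 0.1099 0.024 ]
[ 0.4512 -0.1533  0.024 ]
[ 0.5892 -0.0257  0.024 ]
[ 0.3246 -0.018   0.024 ]
jar rim top [0.4986 0.053  0.081 ] side [0.5001 0.0577 0.081 ]
lidA [ 0.4966 -0.1003  0.081 ] [ 0.4978 -0.0994  0.081 ]
lidB [ 0.365  -0.0211  0.081 ] [ 0.3649 -0.0185  0.081 ]
bar [ 0.4572 -0.0214  0.138 ]
gate tabs
(array([ 0.6155, -0.018 ,  0.1871]), np.float64(0.01096589094396945))
(array([ 0.5912, -0.0642,  0.1702]), np.float64(0.0022151365403181027))
chute top end
(array([ 0.7086, -0.0571,  0.2136]), np.float64(0.01041517505055677))
top [ 369   68  100   79 4841] [418.2138 107.0004]
top [ 235  161   78   77 3053] [272.7989 201.8949]
side [   4    0  134   50 4054] [62.9327 17.0215]
side [ 251   79   70   53 2092] [286.4106 102.2992]
side [ 264  336   95   48 2342] [306.3898 367.3685]
```

Run:
```python
import cv2
for n,(x,y) in(("top",(245,95)),("side",(195,105))):
    a=cv2.imread(f"pics/{n}0.png")[y:y+75,x:x+80]; b=cv2.resize(cv2.convertScaleAbs(a,alpha=2.2 if n=="top" else 1.7),None,fx=8,fy=8,interpolation=cv2.INTER_CUBIC)
    cv2.imwrite(f"pics/{n}zz.png",b)
```

```text
(no output)
```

View pics/topzz.png

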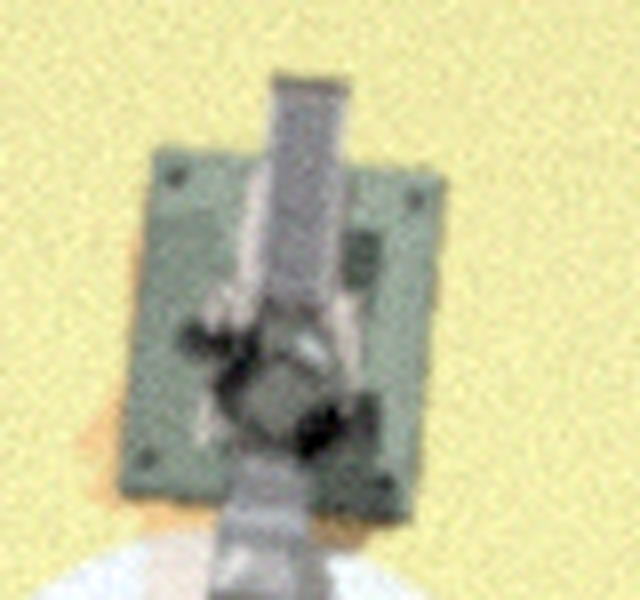

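View pics/sidezz.png

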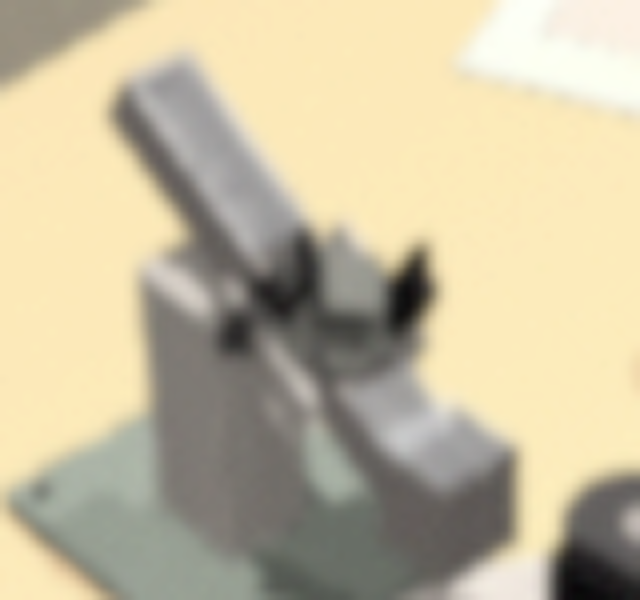

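```bash
cat >> h.py <<'E'
def yt(x,y): return (245+(x+.5)/8-.5,95+(y+.5)/8-.5)
def ys(x,y): return (195+(x+.5)/8-.5,105+(y+.5)/8-.5)
E
python3 - <<'E'
from h import *
np.set_printoptions(precision=4,suppress=True)
print("plate corners top z=.006?")
c=[plane("top",*yt(*p),.006) for p in((157,150),(445,177),(410,522),(122,495))]
for q in c: print(q)
for i,j in((3,0),(2,1),(1,0),(2,3)):
    d=c[j]-c[i];print("len",np.linalg.norm(d),"ang",np.degrees(np.arctan2(d[1],d[0])))
print("plate mid",sum(c)/4)
print("a",tri(ys(303,245),yt(238,372)),"b",tri(ys(420,262),yt(325,425)))
print("chute top end corners", [tri(ys(*s),yt(*t)) for s,t in(((120,95),(275,78)),((190,55),(348,82)))])
print("tube top far-right corner side", [plane("side",*ys(*s),.143) for s in((515,455),(435,492),(455,405))])
print("tube top", [plane("top",*yt(*s),.143) for s in((215,545),(312,545),(225,505),(312,510))])
E
```

```text
plate corners top z=.006?
[0.7671 0.0016 0.006 ]
[ 0.7512 -0.1262  0.006 ]
[ 0.5936 -0.1046  0.006 ]
[0.6089 0.0209 0.006 ]
len 0.15939941385841364 ang -6.969187409659112
len 0.1591282322083522 ang -7.77648759750533
len 0.12869822639914263 ang 82.92580435103052
len 0.12645597060517055 ang 83.05396860394237
plate mid [ 0.6802 -0.0521  0.006 ]
a (array([ 0.603 , -0.0234,  0.2086]), np.float64(0.0027007578444107954)) b (array([ 0.583 , -0.0589,  0.1911]), np.float64(0.0045754850839298845))
chute top end corners [(array([ 0.7177, -0.0426,  0.2118]), np.float64(0.00257238971024926)), (array([ 0.7109, -0.0714,  0.2187]), np.float64(0.0066605052474036355))]
tube top far-right corner side [array([ 0.5203, -0.0424,  0.143 ]), array([ 0.5296, -0.0081,  0.143 ]), array([ 0.5551, -0.0494,  0.143 ])]
tube top [array([ 0.5505, -0.0153,  0.143 ]), array([ 0.5496, -0.0539,  0.143 ]), array([ 0.5668, -0.0197,  0.143 ]), array([ 0.5639, -0.0543,  0.143 ])]
```

```bash
cat > ov.py <<'E'
from h import *
def gatepts(P,phi,th,tr=0.):
    a=np.radians(31.5);u=np.array([np.cos(phi),np.sin(phi),0]);lat=np.array([-u[1],u[0],0]);ez=np.array([0,0,1.])
    zg=-np.sin(a)*u+np.cos(a)*ez; xu=np.cos(a)*u+np.sin(a)*ez
    y=np.cos(th)*lat-np.sin(th)*xu; x=np.cross(y,zg)
    out=[]
    for s in(1,-1):
        out.append([P+s*(yy-tr)*y+xx*x+zz*zg for zz in(.013,-.01) for yy,xx in((.019,-.012),(.025,-.012),(.025,.012),(.019,.012))])
    return out,x,y,zg
E
cat > t.py <<'E'
from ov import *
P=np.array([.600,-.041,.189])
out,x,y,zg=gatepts(P,np.radians(-7.4),-.625)
print(x,y,zg,np.degrees(np.arctan2(y[1],y[0])))
for n,(ox,oy) in(("top",(245,95)),("side",(195,105))):
    b=cv2.imread(f"pics/{n}zz.png")
    for o,col in zip(out,((0,0,255),(255,0,0))):
        q=[((proj(n,p)-[ox,oy]+.5)*8-.5).astype(int) for p in o]
        cv2.polylines(b,[np.array(q[:4])],True,col,1);cv2.polylines(b,[np.array(q[4:])],True,col,1)
    cv2.imwrite(f"pics/ov_{n}.png",b)
a,b=cv2.imread("pics/ov_top.png"),cv2.imread("pics/ov_side.png")
cv2.imwrite("pics/ov.png",np.hstack([a[200:500,100:480],b[180:480,150:530]]))
E
python3 t.py
```

```text
[ 0.61034272 -0.66928106  0.42372707] [0.59917084 0.73995552 0.30571249] [-0.51814676  0.06729551  0.85264016] 51.00155838012553
```

View pics/ov.png

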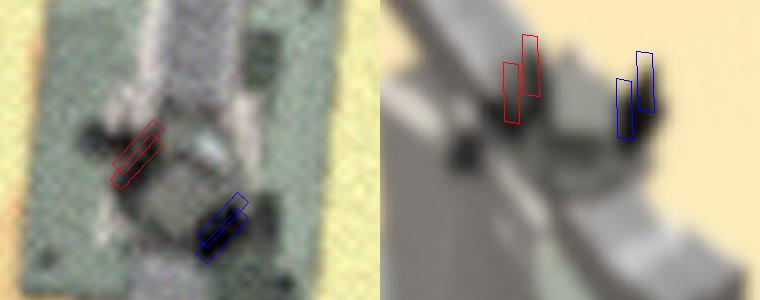

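```bash
sed -i 's/^P=.*/P=np.array([.5955,-.0405,.1845])/' t.py; python3 t.py
```

```text
[ 0.61034272 -0.66928106  0.42372707] [0.59917084 0.73995552 0.30571249] [-0.51814676  0.06729551  0.85264016] 51.00155838012553
```

View pics/ov.png

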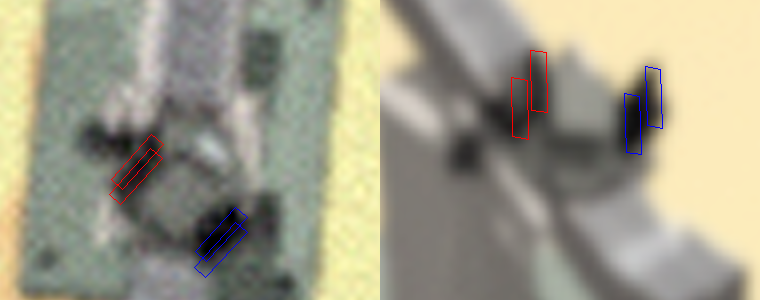

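>>> step_arm([
  {"tx": 0.0256,"ty": 0.0471,"tz": 0,"roll": 0.972,"grip": -1},
  {"tx": 0.0256,"ty": 0.0471,"tz": 0,"roll": 0.972,"grip": -1},
  {"tx": 0.0256,"ty": 0.0471,"tz": 0,"roll": 0.972,"grip": -1},
  {"tx": 0.0256,"ty": 0.0471,"tz": 0,"roll": 0.972,"grip": -1},
  {"tx": 0.0256,"ty": 0.0471,"tz": 0,"roll": 0.972,"grip": -1},
  {"tx": 0.0256,"ty": 0.0471,"tz": 0,"roll": 0.972,"grip": -1},
  {"tx": 0.0256,"ty": 0.0471,"tz": 0,"roll": 0.972,"grip": -1},
  {"tx": 0.0256,"ty": 0.0471,"tz": 0,"roll": 0.972,"grip": -1},
  {"tx": 0.0256,"ty": 0.0471,"tz": 0,"roll": 0.972,"grip": -1},
  {"tx": 0.0256,"ty": 0.0471,"tz": 0,"roll": 0.972,"grip": -1},
  {"tx": 0.0256,"ty": 0.0471,"tz": 0,"roll": 0.972,"grip": -1},
  {"tx": 0.0256,"ty": 0.0471,"tz": 0,"roll": 0.972,"grip": -1},
  {"tx": 0.0256,"ty": 0.0471,"tz": 0,"roll": 0.972,"grip": -1},
  {"tx": 0.0256,"ty": 0.0471,"tz": 0,"roll": 0.972,"grip": -1},
], newtons=30)

```text
t: 1.27
eef_pos: [0.3133, -0.2844, 0.231]
ee_rot: [-0.0, 0.649, 0.761, 0.0]
wrist_force: [0.5, 0.6, -0.5]
grip_width: 0.0856
```

>>> step_arm([
  {"tx": 0.0256,"ty": 0.0471,"tz": 0,"roll": 0.972,"grip": -1},
  {"tx": 0.0256,"ty": 0.0471,"tz": 0,"roll": 0.972,"grip": -1},
  {"tx": 0.0256,"ty": 0.0471,"tz": 0,"roll": 0.972,"grip": -1},
  {"tx": 0.0256,"ty": 0.0471,"tz": 0,"roll": 0.972,"grip": -1},
  {"tx": 0.0256,"ty": 0.0471,"tz": 0,"roll": 0.972,"grip": -1},
  {"tx": 0.0256,"ty": 0.0471,"tz": 0,"roll": 0.972,"grip": -1},
  {"tx": 0.0256,"ty": 0.0471,"tz": 0,"roll": 0.972,"grip": -1},
  {"tx": 0.0256,"ty": 0.0471,"tz": 0,"roll": 0.972,"grip": -1},
  {"tx": 0.0256,"ty": 0.0471,"tz": 0,"roll": 0.972,"grip": -1},
  {"tx": 0.0256,"ty": 0.0471,"tz": 0,"roll": 0.972,"grip": -1},
  {"tx": 0.0256,"ty": 0.0471,"tz": 0,"roll": 0.972,"grip": -1},
  {"tx": 0.0256,"ty": 0.0471,"tz": 0,"roll": 0.972,"grip": -1},
  {"tx": 0.0256,"ty": 0.0471,"tz": 0,"roll": 0.972,"grip": -1},
  {"tx": 0.0256,"ty": 0.0471,"tz": 0,"roll": 0.972,"grip": -1},
  {"tx": 0,"ty": 0,"tz": 0,"roll": 0,"grip": -1},
  {"tx": 0,"ty": 0,"tz": 0,"roll": 0,"grip": -1},
])

```text
t: 2.6
eef_pos: [0.4564, -0.0211, 0.2309]
ee_rot: [-0.001, -0.005, 1.0, 0.0]
wrist_force: [-0.3, 0.5, -0.5]
grip_width: 0.0852
```

Run:
```python
from h import *
for n in("side","top"): cv2.imwrite(f"pics/{n}1.png",bot.camera(n)[:,:,::-1])
a=cv2.imread("pics/side1.png")[85:265,140:360]
b=cv2.imread("pics/top1.png")[85:245,180:360]
cv2.imwrite("pics/s1z.png",cv2.resize(cv2.convertScaleAbs(a,alpha=1.5),None,fx=3.3,fy=3.3,interpolation=3))
cv2.imwrite("pics/t1z.png",cv2.resize(cv2.convertScaleAbs(b,alpha=1.7),None,fx=3.5,fy=3.5,interpolation=3))
print(bot.read_state()["eef_pos"],bot.read_state()["joint_pos"])
```

```text
[ 0.45601467 -0.02211461  0.23100366] [-2.24427393e-01  8.51939523e-02 -2.39925541e-01  1.24664527e+00
 -2.49132457e-04 -2.31368776e-01]
```

View pics/s1z.png

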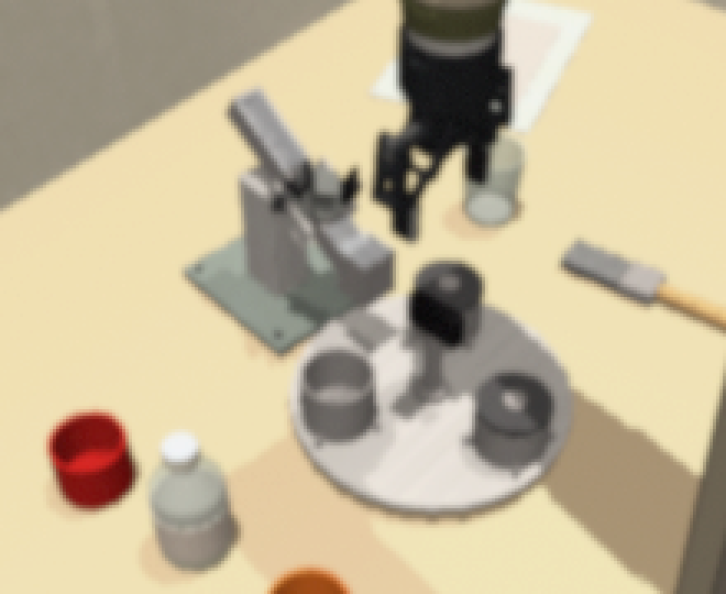

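View pics/t1z.png

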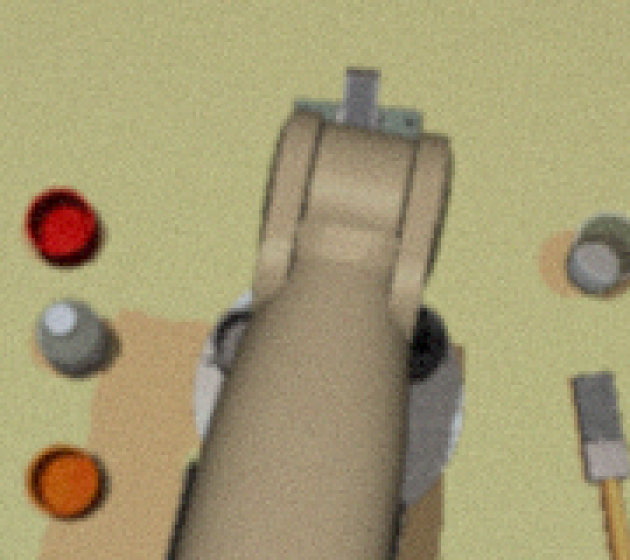

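>>> step_arm([
  {"tx": 0,"ty": 0,"tz": -0.063,"roll": 0,"grip": -1},
  {"tx": 0,"ty": 0,"tz": -0.063,"roll": 0,"grip": -1},
  {"tx": 0,"ty": 0,"tz": -0.063,"roll": 0,"grip": -1},
  {"tx": 0,"ty": 0,"tz": -0.063,"roll": 0,"grip": -1},
  {"tx": 0,"ty": 0,"tz": -0.063,"roll": 0,"grip": -1},
  {"tx": 0,"ty": 0,"tz": 0,"roll": 0,"grip": -1},
  {"tx": 0,"ty": 0,"tz": 0,"roll": 0,"grip": 1},
  {"tx": 0,"ty": 0,"tz": 0,"roll": 0,"grip": 1},
  {"tx": 0,"ty": 0,"tz": 0,"roll": 0,"grip": 1},
  {"tx": 0,"ty": 0,"tz": 0,"roll": 0,"grip": 1},
  {"tx": 0,"ty": 0,"tz": 0,"roll": 0,"grip": 1},
  {"tx": 0,"ty": 0,"tz": 0,"roll": 0,"grip": 1},
  {"tx": 0,"ty": 0,"tz": 0,"roll": 0,"grip": 1},
  {"tx": 0,"ty": 0,"tz": 0,"roll": 0,"grip": 1},
], newtons=40)

```text
t: 3.87
eef_pos: [0.4571, -0.0219, 0.1063]
ee_rot: [0.001, -0.004, 1.0, -0.0]
wrist_force: [-1.1, 0.9, 5.2]
grip_width: 0.0136
```

>>> step_arm([
  {"tx": 0,"ty": 0,"tz": 0,"roll": -0.5,"grip": 1},
  {"tx": 0,"ty": 0,"tz": 0,"roll": -0.8,"grip": 1},
  {"tx": 0,"ty": 0,"tz": 0,"roll": -0.8,"grip": 1},
  {"tx": 0,"ty": 0,"tz": 0,"roll": -0.8,"grip": 1},
  {"tx": 0,"ty": 0,"tz": 0,"roll": -0.8,"grip": 1},
  {"tx": 0,"ty": 0,"tz": 0,"roll": -0.8,"grip": 1},
  {"tx": 0,"ty": 0,"tz": 0,"roll": -0.8,"grip": 1},
  {"tx": 0,"ty": 0,"tz": 0,"roll": -0.8,"grip": 1},
  {"tx": 0,"ty": 0,"tz": 0,"roll": -0.8,"grip": 1},
  {"tx": 0,"ty": 0,"tz": 0,"roll": -0.8,"grip": 1},
  {"tx": 0,"ty": 0,"tz": 0,"roll": -0.8,"grip": 1},
  {"tx": 0,"ty": 0,"tz": 0,"roll": -0.8,"grip": 1},
  {"tx": 0,"ty": 0,"tz": 0,"roll": -0.8,"grip": 1},
  {"tx": 0,"ty": 0,"tz": 0,"roll": -0.8,"grip": 1},
  {"tx": 0,"ty": 0,"tz": 0,"roll": -0.4,"grip": 1},
  {"tx": 0,"ty": 0,"tz": 0,"roll": 0,"grip": 1},
  {"tx": 0,"ty": 0,"tz": 0,"roll": 0,"grip": 1},
])

```text
t: 5.28
eef_pos: [0.4571, -0.022, 0.1063]
ee_rot: [0.001, 0.554, 0.832, 0.0]
wrist_force: [-0.2, 0.3, 6.3]
grip_width: 0.0133
```

Run:
```python
from h import *
for n in("side",): cv2.imwrite(f"pics/{n}2.png",bot.camera(n)[:,:,::-1])
a=cv2.imread("pics/side2.png")[105:245,190:350]
cv2.imwrite("pics/s2z.png",cv2.resize(cv2.convertScaleAbs(a,alpha=1.5),None,fx=4.2,fy=4.2,interpolation=3))
s=bot.read_state();print(s["eef_pos"],s["joint_pos"],s["ee_rot"],s["wrist_force"],s["wrist_torque"])
```

```text
[ 0.45711487 -0.02199591  0.10633405] [-2.23618561e-01  1.68115683e-01 -4.64714162e-01  9.36226780e-01
 -2.62037518e-04  9.51176013e-01] [8.59544190e-04 5.54196321e-01 8.32385526e-01 1.87055252e-04] [-0.36146614 -0.01877231  5.77917372] [-0.07191298  0.24567712  0.01211648]
```

View pics/s2z.png

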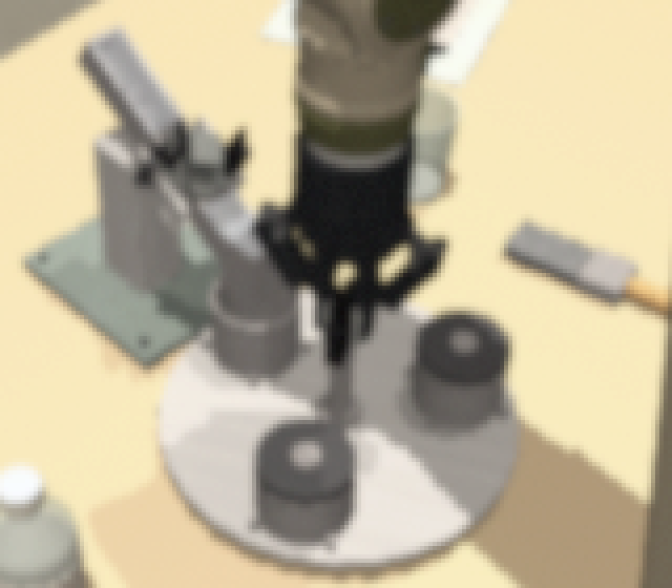

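Run:
```python
from h import *
A=np.array([.4568,-.022,0])
for nm,p in(("lidL",(306,455)),("lidR",(464,342)),("jar",(253.5,318))):
    q=plane("side",*zs(*p),.081);d=q-A;print(nm,q,np.hypot(*d[:2]),np.degrees(np.arctan2(d[1],d[0])))
ph=np.radians(-7.4)
for r in(.09,):
    o=A+r*np.array([np.cos(ph),np.sin(ph),0])+[0,0,.081]
    ring=np.array([((proj("side",o+.034*np.array([np.cos(t),np.sin(t),0]))-[190,105]+.5)*4.2-.5) for t in np.linspace(0,6.28,60)]).astype(int)
    b=cv2.imread("pics/s2z.png");cv2.polylines(b,[ring],True,(0,0,255),1)
    for z in(.092,.143):
        sq=[((proj("side",A+[0,0,z]+(r+x)*np.array([np.cos(ph),np.sin(ph),0])+y*np.array([-np.sin(ph),np.cos(ph),0]))-[190,105]+.5)*4.2-.5) for x,y in((-.019,-.019),(-.019,.019),(.019,.019),(.019,-.019))]
        cv2.polylines(b,[np.array(sq).astype(int)],True,(255,0,0),1)
    b=b[120:420,120:480];cv2.imwrite("pics/s2o.png",cv2.resize(b,None,fx=2,fy=2,interpolation=3))
```

```text
lidL [0.42002172 0.0625687  0.081     ] 0.09221988524934965 113.50385431502677
lidR [ 0.39993147 -0.09124455  0.081     ] 0.08960377670768795 -129.39526547408494
jar [ 0.52987842 -0.0127658   0.081     ] 0.07365952413975407 7.2017331049869915
```

View pics/s2o.png

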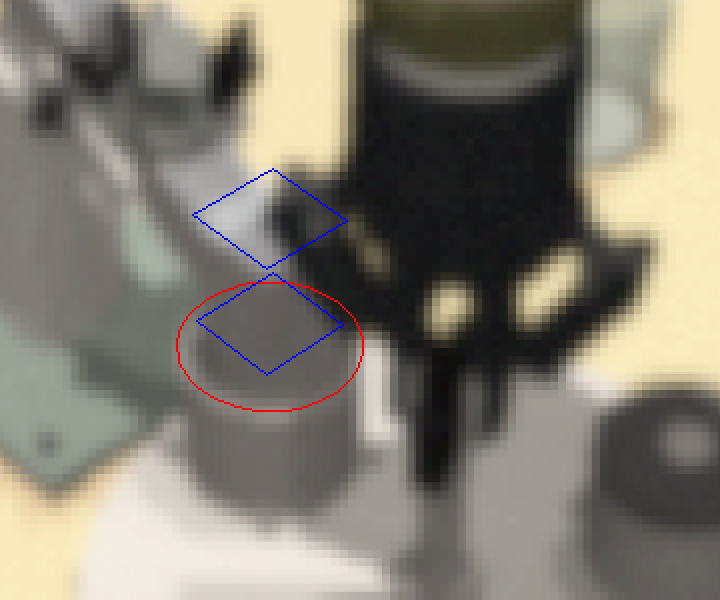

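>>> step_arm([
  {"tx": 0,"ty": 0,"tz": 0,"roll": 0,"grip": -1},
  {"tx": 0,"ty": 0,"tz": 0,"roll": 0,"grip": -1},
  {"tx": 0,"ty": 0,"tz": 0,"roll": 0,"grip": -1},
  {"tx": 0,"ty": 0,"tz": 0,"roll": 0,"grip": -1},
  {"tx": 0,"ty": 0,"tz": 0,"roll": 0,"grip": -1},
  {"tx": 0,"ty": 0,"tz": 0.06,"roll": 0,"grip": -1},
  {"tx": 0,"ty": 0,"tz": 0.08,"roll": 0,"grip": -1},
  {"tx": 0,"ty": 0,"tz": 0.08,"roll": 0,"grip": -1},
  {"tx": 0,"ty": 0,"tz": 0.08,"roll": 0,"grip": -1},
  {"tx": 0,"ty": 0,"tz": 0.08,"roll": 0,"grip": -1},
  {"tx": -0.02,"ty": -0.09,"tz": 0,"roll": 0.4,"grip": -1},
  {"tx": -0.02,"ty": -0.09,"tz": 0,"roll": 0.4,"grip": -1},
  {"tx": -0.02,"ty": -0.09,"tz": 0,"roll": 0.4,"grip": -1},
  {"tx": -0.02,"ty": -0.09,"tz": 0,"roll": 0.4,"grip": -1},
  {"tx": -0.02,"ty": -0.09,"tz": 0,"roll": 0.4,"grip": -1},
  {"tx": -0.02,"ty": -0.09,"tz": 0,"roll": 0.4,"grip": -1},
  {"tx": -0.02,"ty": -0.09,"tz": 0,"roll": 0.4,"grip": -1},
  {"tx": -0.02,"ty": -0.09,"tz": 0,"roll": 0.4,"grip": -1},
  {"tx": 0,"ty": 0,"tz": 0,"roll": 0,"grip": -1},
], newtons=20)

```text
t: 6.92
eef_pos: [0.3914, -0.3158, 0.2567]
ee_rot: [0.0, 0.41, 0.912, -0.001]
wrist_force: [0.3, -0.4, 0.2]
grip_width: 0.0854
```

Run:
```python
from h import *
acc={}
for n in("side","top"):
    ims=[bot.camera(n).astype(float) for _ in range(4)]
    im=np.mean(ims,0).astype(np.uint8);cv2.imwrite(f"pics/{n}3.png",im[:,:,::-1])
a=cv2.imread("pics/side3.png")[105:245,190:350]
cv2.imwrite("pics/s3z.png",cv2.resize(cv2.convertScaleAbs(a,alpha=1.5),None,fx=4.2,fy=4.2,interpolation=3))
a=cv2.imread("pics/top3.png")[95:245,230:330]
cv2.imwrite("pics/t3z.png",cv2.resize(cv2.convertScaleAbs(a,alpha=2),None,fx=4,fy=4,interpolation=3))
s=bot.read_state();print(s["t"],s["eef_pos"],s["joint_pos"],s["ee_rot"])
```

```text
7.3167 [ 0.39293163 -0.30867112  0.25754206] [-8.26778462e-01  1.59887416e-01 -8.86614133e-02  1.32207495e+00
  1.77933826e-04  1.12942454e-02] [1.14480760e-04 4.06880359e-01 9.13481449e-01 4.74619978e-05]
```

View pics/s3z.png

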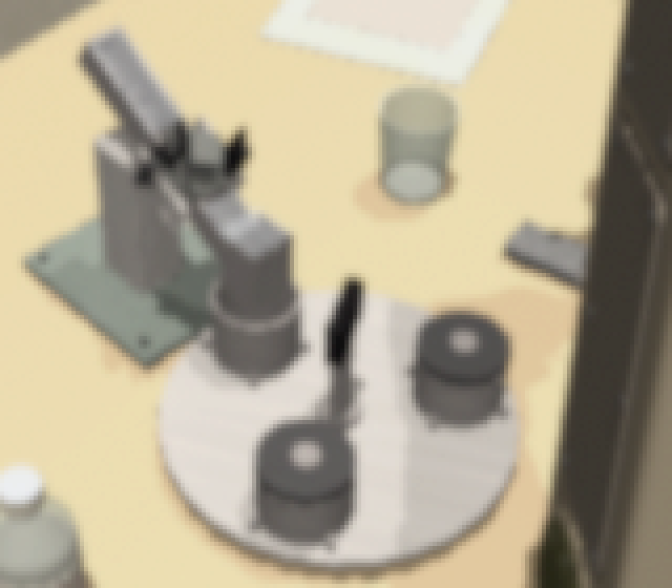

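View pics/t3z.png

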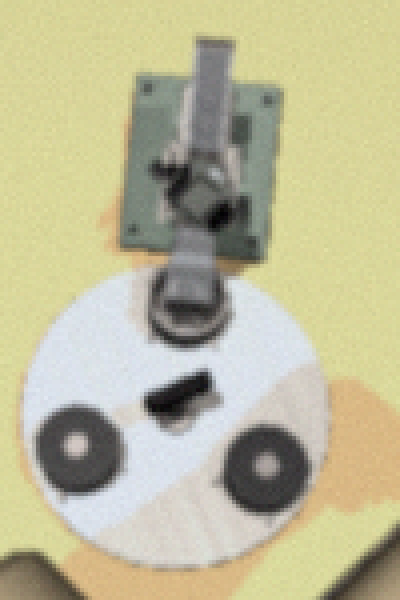

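```bash
cat > t2.py <<'E'
from ov import *
import sys
np.set_printoptions(precision=4,suppress=True)
def z(x,y): return 230+(x+.5)/4-.5,95+(y+.5)/4-.5
A=np.array([.4568,-.022,0])
for nm,p in(("jar",(190,305)),("lidL",(80,445)),("lidR",(268,467))):
    q=plane("top",*z(*p),.081);d=q-A;print(nm,q,np.hypot(*d[:2]),np.degrees(np.arctan2(d[1],d[0])))
print("tube", plane("top",*z(190,318),.092))
P=np.array(eval(sys.argv[1]));th=float(sys.argv[2])
out,x,y,zg=gatepts(P,np.radians(-7.4),th)
ims=[]
for n,(ox,oy) in(("top",(258,118)),("side",(215,120))):
    a=cv2.imread(f"pics/{n}3.png")[oy:oy+40,ox:ox+45];b=cv2.resize(cv2.convertScaleAbs(a,alpha=2.2 if n=="top" else 1.7),None,fx=8,fy=8,interpolation=cv2.INTER_CUBIC)
    ims.append(b.copy())
    for o,col in zip(out,((0,0,255),(255,0,0))):
        q=[((proj(n,p)-[ox,oy]+.5)*8-.5).astype(int) for p in o]
        cv2.polylines(b,[np.array(q[:4])],True,col,1);cv2.polylines(b,[np.array(q[4:])],True,col,1)
    ims.append(b)
cv2.imwrite("pics/ov3.png",np.vstack([np.hstack(ims[:2]),np.hstack(ims[2:])]))
E
python3 t2.py "[.5975,-.0415,.1845]" -.625
```

```text
jar [ 0.5379 -0.0351  0.081 ] 0.08214191627654914 -9.159915928814135
lidL [0.4228 0.0583 0.081 ] 0.08722068443634437 112.94620633331989
lidR [ 0.401  -0.0945  0.081 ] 0.09149314469604017 -127.61785375035377
tube [ 0.5244 -0.0343  0.092 ]
```

View pics/ov3.png

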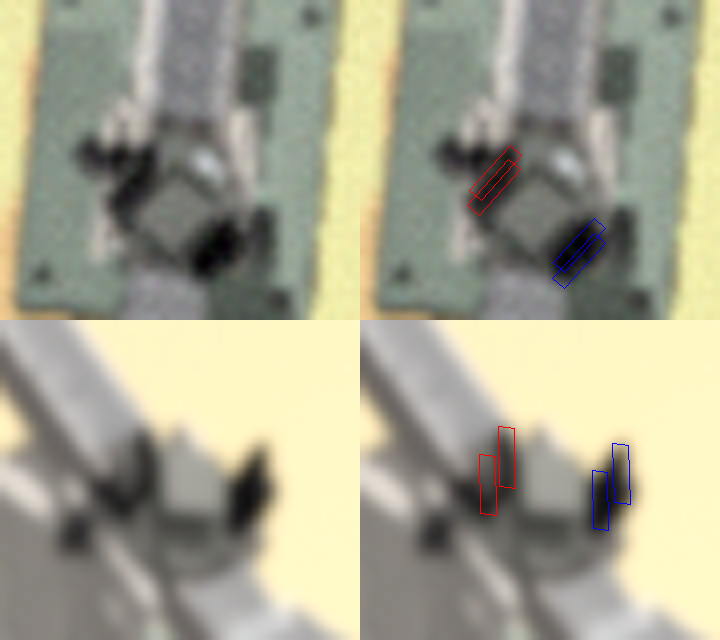

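>>> step_arm([
  {"tx": 0.0425,"ty": 0.0558,"tz": 0,"roll": 0.125,"grip": -1},
  {"tx": 0.0425,"ty": 0.0558,"tz": 0,"roll": 0.125,"grip": -1},
  {"tx": 0.0425,"ty": 0.0558,"tz": 0,"roll": 0.125,"grip": -1},
  {"tx": 0.0425,"ty": 0.0558,"tz": 0,"roll": 0.125,"grip": -1},
  {"tx": 0.0425,"ty": 0.0558,"tz": 0,"roll": 0.125,"grip": -1},
  {"tx": 0.0425,"ty": 0.0558,"tz": 0,"roll": 0.125,"grip": -1},
  {"tx": 0.0425,"ty": 0.0558,"tz": 0,"roll": 0.125,"grip": -1},
  {"tx": 0.0425,"ty": 0.0558,"tz": 0,"roll": 0.125,"grip": -1},
  {"tx": 0.0425,"ty": 0.0558,"tz": 0,"roll": 0.125,"grip": -1},
  {"tx": 0.0425,"ty": 0.0558,"tz": 0,"roll": 0.125,"grip": -1},
  {"tx": 0.0425,"ty": 0.0558,"tz": 0,"roll": 0.125,"grip": -1},
  {"tx": 0.0425,"ty": 0.0558,"tz": 0,"roll": 0.125,"grip": -1},
  {"tx": 0,"ty": 0,"tz": 0,"roll": 0,"grip": -1},
  {"tx": 0,"ty": 0,"tz": 0,"roll": 0,"grip": -1},
  {"tx": 0,"ty": 0,"tz": 0,"roll": 0,"grip": -1},
])

```text
t: 8.57
eef_pos: [0.5961, -0.0413, 0.2573]
ee_rot: [-0.0, 0.334, 0.943, -0.0]
wrist_force: [-0.0, -0.4, 0.1]
grip_width: 0.0852
```

```bash
cat > s.py <<'E'
from h import *
import sys
k=sys.argv[1]
cv2.imwrite(f"pics/side{k}.png",bot.camera("side")[:,:,::-1])
a=cv2.imread(f"pics/side{k}.png")[85:235,170:330]
cv2.imwrite(f"pics/s{k}z.png",cv2.resize(cv2.convertScaleAbs(a,alpha=1.5),None,fx=4,fy=4,interpolation=3))
s=bot.read_state();print(s["t"],s["eef_pos"],s["joint_pos"],"yaw",2*np.degrees(np.arctan2(s["ee_rot"][2],s["ee_rot"][1])),s["wrist_force"],s["wrist_torque"],s["grip_width"])
E
python3 s.py 4
```

```text
8.6167 [ 0.59596839 -0.04194674  0.25738568] [-2.04460823e-01  3.53546905e-01  1.66437526e-01  1.38401082e+00
 -2.26660229e-04  4.78185828e-01] yaw 140.88723009281406 [-0.01324983 -0.21376972 -0.73827581] [ 0.0314994  -0.03419231 -0.00349582] 0.08509904453714168
```

View pics/s4z.png

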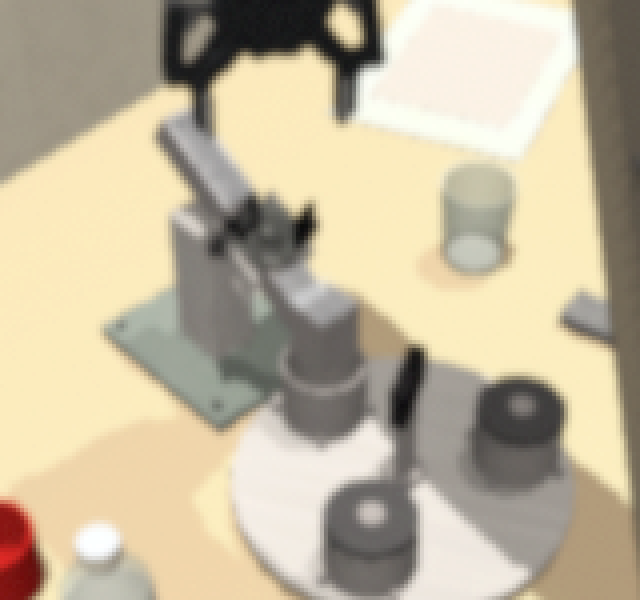

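Run:
```python
from h import *
def k(p): return ((proj("side",p)-[170,85]+.5)*4-.5)
T=np.array([.596,-.042,.2574])
yd=np.array([np.cos(np.radians(50.9)),np.sin(np.radians(50.9)),0])
for dz in(.008,.013):
  print(dz,[k(T+[0,0,dz]+s*.046*yd) for s in(1,-1)],k(T+[0,0,dz]))
P=np.array([.597,-.0407,.1845]);zg=np.array([-.518,.067,.853])
print("tabs top mid",k(P+.013*zg), "at P",k(P))
```

```text
0.008 [array([209.69273139, 135.80480629]), array([340.43695791, 122.11474431])] [275.51189819 128.91296489]
0.013 [array([209.26275462, 129.7530865 ]), array([340.48420844, 116.09617321])] [275.32379558 122.87776328]
tabs top mid [281.91073999 213.42301293] at P [276.18534349 221.11868847]
```

>>> step_arm([
  {"tx": 0.002,"ty": 0.002,"tz": -0.04,"roll": 0,"grip": -1},
  {"tx": 0,"ty": 0,"tz": -0.04,"roll": 0,"grip": -1},
  {"tx": 0,"ty": 0,"tz": -0.04,"roll": 0,"grip": -1},
  {"tx": 0,"ty": 0,"tz": -0.03,"roll": 0,"grip": -1},
  {"tx": 0,"ty": 0,"tz": -0.02,"roll": 0,"grip": -1},
  {"tx": 0,"ty": 0,"tz": -0.015,"roll": 0,"grip": -1},
  {"tx": 0,"ty": 0,"tz": 0,"roll": 0,"grip": -1},
  {"tx": 0,"ty": 0,"tz": 0,"roll": 0,"grip": -1},
])

```text
t: 9.28
eef_pos: [0.5972, -0.0416, 0.1837]
ee_rot: [0.0, 0.335, 0.942, 0.0]
wrist_force: [0.3, -0.5, 0.4]
grip_width: 0.0856
```

```bash
python3 s.py 5
```

```text
9.3333 [ 0.59758957 -0.04158732  0.18412542] [-2.03474419e-01  3.75178866e-01  1.86809659e-02  1.21314106e+00
  9.15869532e-05  4.79887878e-01] yaw 140.8462275581345 [0.16298979 0.44426327 0.11461791] [-0.02681059 -0.01496976  0.03770213] 0.0852700424045442
```

View pics/s5z.png

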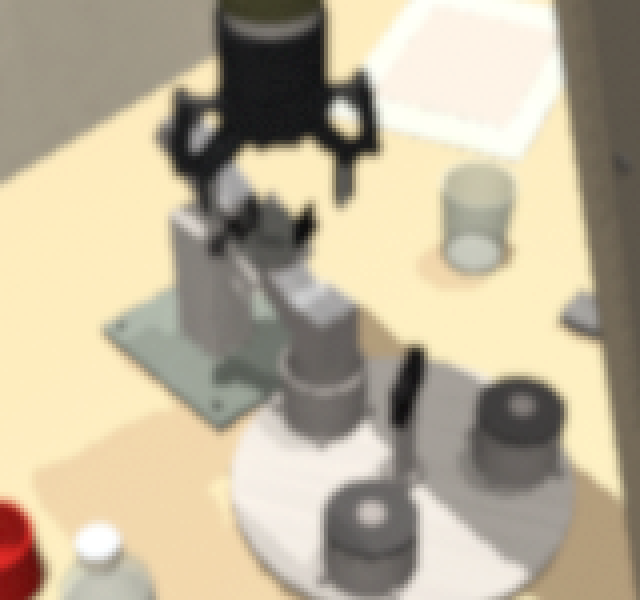

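>>> step_arm([
  {"tx": 0,"ty": 0,"tz": 0,"roll": 0,"grip": 1},
  {"tx": 0,"ty": 0,"tz": 0,"roll": 0,"grip": 1},
  {"tx": 0,"ty": 0,"tz": 0,"roll": 0,"grip": 1},
  {"tx": 0,"ty": 0,"tz": 0,"roll": 0,"grip": 1},
  {"tx": 0,"ty": 0,"tz": 0,"roll": 0,"grip": 1},
  {"tx": 0,"ty": 0,"tz": 0,"roll": 0,"grip": 1},
  {"tx": 0,"ty": 0,"tz": 0,"roll": 0,"grip": 1},
  {"tx": 0,"ty": 0,"tz": 0,"roll": 0,"grip": 1},
], newtons=20)

```text
t: 10.0
eef_pos: [0.5973, -0.0418, 0.1848]
ee_rot: [0.001, 0.335, 0.942, -0.001]
wrist_force: [-4.0, -1.1, 6.4]
grip_width: 0.0403
```

```bash
python3 s.py 6
```

```text
10.05 [ 0.59725324 -0.04181168  0.18478542] [-2.03305846e-01  3.74289472e-01  1.90091196e-02  1.21424908e+00
 -1.19995709e-03  4.79957658e-01] yaw 140.85184136356926 [-2.57804369 -1.78005751  6.32520317] [-0.35124788  0.69297332  0.04248875] 0.03975290068459761
```

View pics/s6z.png

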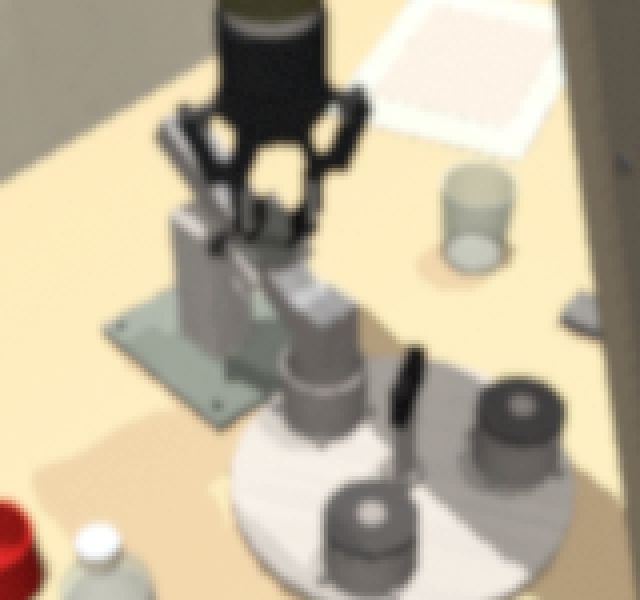

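>>> step_arm([
  {"tx": 0,"ty": 0,"tz": 0,"roll": 0.5,"grip": 1},
  {"tx": 0,"ty": 0,"tz": 0,"roll": 0.5,"grip": 1},
  {"tx": 0,"ty": 0,"tz": 0,"roll": 0.5,"grip": 1},
  {"tx": 0,"ty": 0,"tz": 0,"roll": 0.5,"grip": 1},
  {"tx": 0,"ty": 0,"tz": 0,"roll": 0.5,"grip": 1},
  {"tx": 0,"ty": 0,"tz": 0,"roll": 0.5,"grip": 1},
  {"tx": 0,"ty": 0,"tz": 0,"roll": 0,"grip": 1},
])

```text
t: 10.63
eef_pos: [0.5979, -0.0415, 0.185]
ee_rot: [0.001, 0.182, 0.983, -0.0]
wrist_force: [-1.9, 0.0, 7.6]
grip_width: 0.0375
```

```bash
python3 s.py 7
```

```text
10.6833 [ 0.59787737 -0.04152744  0.18503163] [-2.02985400e-01  3.74253170e-01  1.95641726e-02  1.21360647e+00
 -4.86865866e-04  1.65524840e-01] yaw 158.88588366647488 [-1.50835695 -0.78850715  6.74058391] [-0.26839255  0.39713144 -0.12953598] 0.03752273877134445
```

View pics/s7z.png

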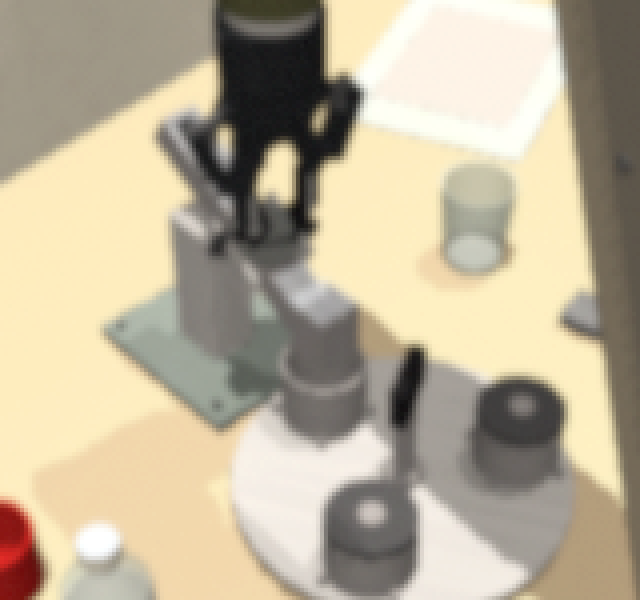

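>>> step_arm([
  {"tx": 0,"ty": 0,"tz": 0,"roll": 0.5,"grip": 1},
  {"tx": 0,"ty": 0,"tz": 0,"roll": 0.5,"grip": 1},
  {"tx": 0,"ty": 0,"tz": 0,"roll": 0.5,"grip": 1},
  {"tx": 0,"ty": 0,"tz": 0,"roll": 0.5,"grip": 1},
  {"tx": 0,"ty": 0,"tz": 0,"roll": 0.5,"grip": 1},
  {"tx": 0,"ty": 0,"tz": 0,"roll": 0.5,"grip": 1},
  {"tx": 0,"ty": 0,"tz": 0,"roll": 0.5,"grip": 1},
  {"tx": 0,"ty": 0,"tz": 0,"roll": 0.5,"grip": 1},
  {"tx": 0,"ty": 0,"tz": 0,"roll": 0.5,"grip": 1},
  {"tx": 0,"ty": 0,"tz": 0,"roll": 0.5,"grip": 1},
  {"tx": 0,"ty": 0,"tz": 0,"roll": 0.5,"grip": 1},
  {"tx": 0,"ty": 0,"tz": 0,"roll": 0.5,"grip": 1},
  {"tx": 0,"ty": 0,"tz": 0,"roll": 0.5,"grip": 1},
  {"tx": 0,"ty": 0,"tz": 0,"roll": 0.5,"grip": 1},
  {"tx": 0,"ty": 0,"tz": 0,"roll": 0,"grip": 1},
])

```text
t: 11.93
eef_pos: [0.5981, -0.0403, 0.1845]
ee_rot: [0.001, -0.182, 0.983, 0.0]
wrist_force: [-0.0, 4.9, 3.5]
grip_width: 0.0355
```

```bash
python3 s.py 8
```

```text
11.9833 [ 0.59814389 -0.04029322  0.18450483] [-0.20185114  0.37488288  0.01918371  1.21284323  0.00147458 -0.56661587] yaw 200.89957514568522 [0.22975176 5.26848088 4.23659182] [ 0.05988852 -0.28426937 -0.57649572] 0.03565112456615104
```

View pics/s8z.png

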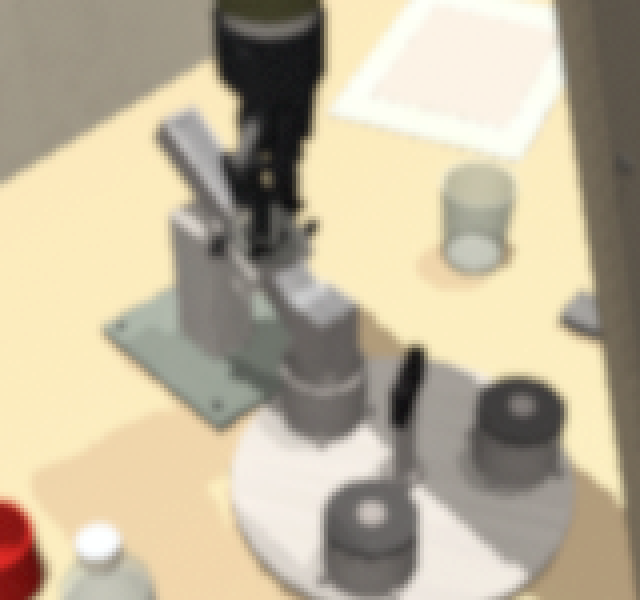

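Run:
```python
from h import *
r=[]
for k in(5,6,7,8):
    a=cv2.imread(f"pics/side{k}.png")[118:158,215:260]
    r.append(cv2.resize(cv2.convertScaleAbs(a,alpha=2.2),None,fx=7.5,fy=7.5,interpolation=3))
cv2.imwrite("pics/cmp.png",np.vstack([np.hstack(r[:2]),np.hstack(r[2:])]))
```

```text
(no output)
```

View pics/cmp.png

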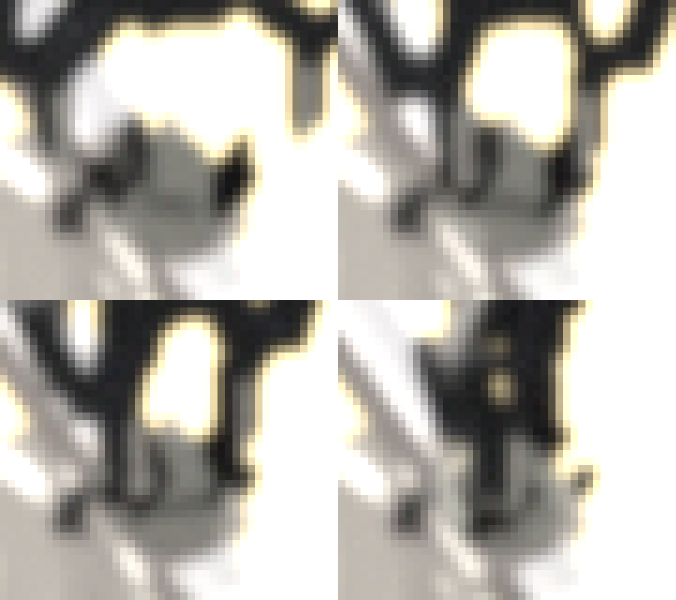

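>>> step_arm([
  {"tx": 0,"ty": 0,"tz": 0,"roll": 0.35,"grip": 1},
  {"tx": 0,"ty": 0,"tz": 0,"roll": 0.35,"grip": 1},
  {"tx": 0,"ty": 0,"tz": 0,"roll": 0,"grip": 1},
])

```text
t: 12.23
eef_pos: [0.598, -0.0404, 0.1848]
ee_rot: [0.001, -0.218, 0.976, 0.0]
wrist_force: [-1.9, 5.2, 5.3]
grip_width: 0.0354
```

```bash
python3 s.py 9
```

```text
12.2833 [ 0.59801305 -0.04037883  0.18481043] [-2.01850533e-01  3.74493604e-01  1.93693081e-02  1.21336156e+00
  1.10659842e-03 -6.39574877e-01] yaw 205.07983075066292 [-1.9742713   5.52065067  5.78249346] [-0.07211061 -0.16129212 -0.63627044] 0.03561111803087802
```

>>> step_arm([
  {"tx": 0,"ty": 0,"tz": 0,"roll": 0.35,"grip": 1},
  {"tx": 0,"ty": 0,"tz": 0,"roll": 0.35,"grip": 1},
  {"tx": 0,"ty": 0,"tz": 0,"roll": 0,"grip": 1},
  {"tx": 0,"ty": 0,"tz": 0,"roll": 0,"grip": 1},
])

```text
t: 12.62
eef_pos: [0.5978, -0.0402, 0.1848]
ee_rot: [0.001, -0.253, 0.968, 0.0]
wrist_force: [-2.2, 5.3, 5.7]
grip_width: 0.0353
```

```bash
python3 s.py 10;  python3 - <<'E'
from h import *
r=[]
for k in(8,9,10):
    a=cv2.imread(f"pics/side{k}.png")[118:158,215:260]
    r.append(cv2.resize(cv2.convertScaleAbs(a,alpha=2.2),None,fx=5.5,fy=5.5,interpolation=3))
cv2.imwrite("pics/cmp2.png",np.hstack(r))
E
```

```text
12.6667 [ 0.59783401 -0.04024485  0.18480842] [-0.20181231  0.37436768  0.01917966  1.21359895  0.00134867 -0.71268115] yaw 209.27070617735654 [-2.40188471  5.27948566  4.79710976] [ 0.06157767 -0.12266179 -0.57908004] 0.0356264366657723
```

View pics/cmp2.png

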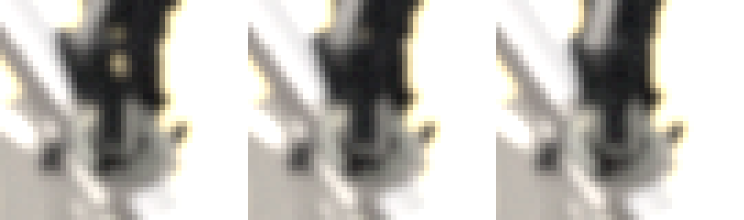

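View pics/s10z.png

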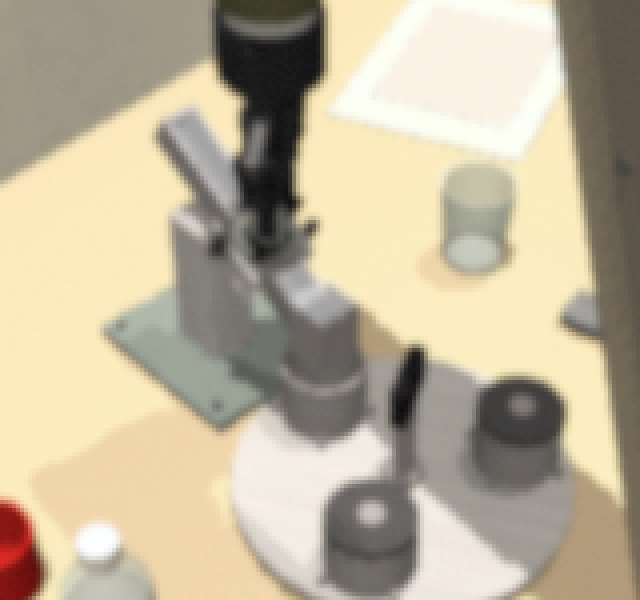

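>>> step_arm([
  {"tx": 0,"ty": 0,"tz": 0,"roll": 0,"grip": -1},
  {"tx": 0,"ty": 0,"tz": 0,"roll": 0,"grip": -1},
  {"tx": 0,"ty": 0,"tz": 0,"roll": 0,"grip": -1},
  {"tx": 0,"ty": 0,"tz": 0,"roll": 0,"grip": -1},
  {"tx": 0,"ty": 0,"tz": 0,"roll": 0,"grip": -1},
  {"tx": 0,"ty": 0,"tz": 0.04,"roll": 0,"grip": -1},
  {"tx": 0,"ty": 0,"tz": 0.06,"roll": 0,"grip": -1},
  {"tx": 0,"ty": 0,"tz": 0.06,"roll": 0,"grip": -1},
  {"tx": 0,"ty": 0,"tz": 0.04,"roll": 0,"grip": -1},
  {"tx": -0.05,"ty": -0.06,"tz": 0,"roll": 0,"grip": -1},
  {"tx": -0.05,"ty": -0.07,"tz": 0,"roll": 0,"grip": -1},
  {"tx": -0.05,"ty": -0.07,"tz": 0,"roll": 0,"grip": -1},
  {"tx": -0.05,"ty": -0.07,"tz": 0,"roll": 0,"grip": -1},
  {"tx": -0.05,"ty": -0.07,"tz": 0,"roll": 0,"grip": -1},
  {"tx": -0.05,"ty": -0.07,"tz": 0,"roll": 0,"grip": -1},
  {"tx": -0.05,"ty": -0.07,"tz": 0,"roll": 0,"grip": -1},
  {"tx": -0.05,"ty": -0.07,"tz": 0,"roll": 0,"grip": -1},
  {"tx": -0.05,"ty": -0.07,"tz": 0,"roll": 0,"grip": -1},
  {"tx": -0.05,"ty": -0.07,"tz": 0,"roll": 0,"grip": -1},
])

```text
t: 14.25
eef_pos: [0.3961, -0.3187, 0.2636]
ee_rot: [0.0, -0.253, 0.968, -0.0]
wrist_force: [1.1, -0.7, 1.2]
grip_width: 0.0852
```

```bash
cat > look.py <<'E'
from ov import *
import sys
k=sys.argv[1]
for n in("side","top"):
    im=np.mean([bot.camera(n).astype(float) for _ in range(3)],0).astype(np.uint8);cv2.imwrite(f"pics/{n}{k}.png",im[:,:,::-1])
P=np.array([.597,-.0407,.1845])
ims=[]
for n,(ox,oy) in(("top",(258,118)),("side",(215,120))):
    a=cv2.imread(f"pics/{n}{k}.png")[oy:oy+40,ox:ox+45];b=cv2.resize(cv2.convertScaleAbs(a,alpha=2.2 if n=="top" else 1.7),None,fx=7,fy=7,interpolation=3)
    ims.append(b.copy())
    out=gatepts(P,np.radians(-7.4),float(sys.argv[2]))[0]
    for o,col in zip(out,((0,0,255),(255,0,0))):
        q=[((proj(n,p)-[ox,oy]+.5)*7-.5).astype(int) for p in o]
        cv2.polylines(b,[np.array(q[:4])],True,col,1);cv2.polylines(b,[np.array(q[4:])],True,col,1)
    ims.append(b)
cv2.imwrite(f"pics/g{k}.png",np.vstack([np.hstack(ims[:2]),np.hstack(ims[2:])]))
a=cv2.imread(f"pics/top{k}.png")[90:240,220:340];cv2.imwrite(f"pics/tt{k}.png",cv2.resize(cv2.convertScaleAbs(a,alpha=2),None,fx=4,fy=4,interpolation=3))
s=bot.read_state();print(s["t"],s["eef_pos"])
E
python3 look.py 11 0.625
```

```text
14.55 [ 0.39760283 -0.31681474  0.26338181]
```

View pics/g11.png

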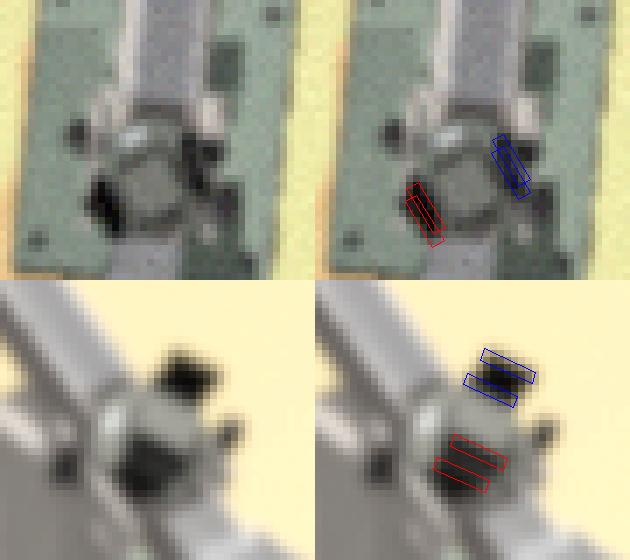

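View pics/tt11.png

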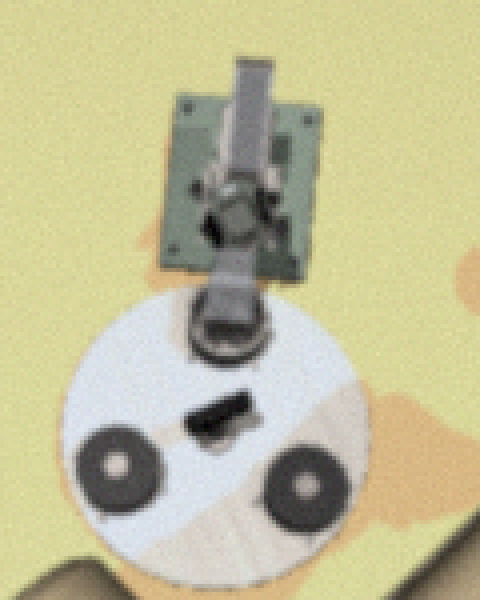

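>>> step_arm([
  {"tx": 0.0417,"ty": 0.0577,"tz": 0,"roll": -0.22,"grip": -1},
  {"tx": 0.0417,"ty": 0.0577,"tz": 0,"roll": -0.22,"grip": -1},
  {"tx": 0.0417,"ty": 0.0577,"tz": 0,"roll": -0.22,"grip": -1},
  {"tx": 0.0417,"ty": 0.0577,"tz": 0,"roll": -0.22,"grip": -1},
  {"tx": 0.0417,"ty": 0.0577,"tz": 0,"roll": 0,"grip": -1},
  {"tx": 0.0417,"ty": 0.0577,"tz": 0,"roll": 0,"grip": -1},
  {"tx": 0.0417,"ty": 0.0577,"tz": 0,"roll": 0,"grip": -1},
  {"tx": 0.0417,"ty": 0.0577,"tz": 0,"roll": 0,"grip": -1},
  {"tx": 0.0417,"ty": 0.0577,"tz": 0,"roll": 0,"grip": -1},
  {"tx": 0.0417,"ty": 0.0577,"tz": 0,"roll": 0,"grip": -1},
  {"tx": 0.0417,"ty": 0.0577,"tz": 0,"roll": 0,"grip": -1},
  {"tx": 0.0417,"ty": 0.0577,"tz": 0,"roll": 0,"grip": -1},
  {"tx": 0,"ty": 0,"tz": 0,"roll": 0,"grip": -1},
  {"tx": 0,"ty": 0,"tz": 0,"roll": 0,"grip": -1},
])

```text
t: 15.72
eef_pos: [0.598, -0.0373, 0.2628]
ee_rot: [-0.0, -0.21, 0.978, 0.0]
wrist_force: [-0.7, -0.7, 0.5]
grip_width: 0.0856
```

```bash
python3 s.py 12
python3 - <<'E'
from h import *
for k in("3","11"):
    im=cv2.imread(f"pics/top{k}.png")[118:158,258:303].astype(int)
    g=im.max(2);m=(g<38).astype(np.uint8)
    n,l,s,c=cv2.connectedComponentsWithStats(m)
    print(k,[(s[i,4],np.round(c[i]*8,0)) for i in range(1,n) if s[i,4]>4])
E
```

```text
15.7667 [ 0.5974685 -0.0384039  0.2629866] [-1.98107619e-01  3.56078574e-01  1.83640373e-01  1.39921130e+00
 -2.07836939e-04 -6.20345510e-01] yaw 204.19245421024038 [-0.31781561  0.00394977  0.69056814] [-0.02542207  0.0706537  -0.00408055] 0.08565950617830909
3 [(np.int32(59), array([124., 173.])), (np.int32(76), array([215., 243.])), (np.int32(5), array([274., 299.]))]
11 [(np.int32(6), array([ 84., 152.])), (np.int32(65), array([230., 199.])), (np.int32(36), array([121., 234.])), (np.int32(13), array([180., 249.])), (np.int32(6), array([273., 297.]))]
```

>>> step_arm([
  {"tx": 0,"ty": -0.005,"tz": -0.04,"roll": 0,"grip": -1},
  {"tx": 0,"ty": 0,"tz": -0.05,"roll": 0,"grip": -1},
  {"tx": 0,"ty": 0,"tz": -0.05,"roll": 0,"grip": -1},
  {"tx": 0,"ty": 0,"tz": -0.03,"roll": 0,"grip": -1},
  {"tx": 0,"ty": 0,"tz": -0.018,"roll": 0,"grip": -1},
  {"tx": 0,"ty": 0,"tz": -0.01,"roll": 0,"grip": -1},
  {"tx": 0,"ty": 0,"tz": 0,"roll": 0,"grip": -1},
  {"tx": 0,"ty": 0,"tz": 0,"roll": 0,"grip": 1},
  {"tx": 0,"ty": 0,"tz": 0,"roll": 0,"grip": 1},
  {"tx": 0,"ty": 0,"tz": 0,"roll": 0,"grip": 1},
  {"tx": 0,"ty": 0,"tz": 0,"roll": 0,"grip": 1},
  {"tx": 0,"ty": 0,"tz": 0,"roll": 0,"grip": 1},
  {"tx": 0,"ty": 0,"tz": 0,"roll": 0,"grip": 1},
  {"tx": 0,"ty": 0,"tz": 0,"roll": 0,"grip": 1},
], newtons=25)

```text
t: 16.93
eef_pos: [0.5965, -0.0393, 0.1862]
ee_rot: [0.001, -0.209, 0.978, 0.002]
wrist_force: [-6.6, 9.9, 9.9]
grip_width: 0.0387
```

```bash
python3 s.py 13
```

```text
16.9833 [ 0.5964766  -0.03927611  0.18624843] [-0.20244768  0.3732333   0.02107609  1.21958004  0.00485726 -0.62335363] yaw 204.11600332228556 [-6.30363235  9.40119064 10.69307009] [2.01228328 1.2719707  0.00236206] 0.0385176262513995
```

>>> step_arm([
  {"tx": 0,"ty": 0,"tz": 0,"roll": 0.3,"grip": 1},
  {"tx": 0,"ty": 0,"tz": 0,"roll": 0.3,"grip": 1},
  {"tx": 0,"ty": 0,"tz": 0,"roll": 0.3,"grip": 1},
  {"tx": 0,"ty": 0,"tz": 0,"roll": 0,"grip": 1},
])

```text
t: 17.32
eef_pos: [0.5965, -0.0398, 0.1863]
ee_rot: [0.001, -0.255, 0.967, 0.002]
wrist_force: [-6.7, 9.8, 10.4]
grip_width: 0.0387
```

```bash
python3 s.py 14
```

```text
17.3667 [ 0.5965528  -0.03981594  0.18635094] [-0.20272734  0.37313794  0.02119411  1.21936769  0.00369861 -0.71693955] yaw 209.46213518155275 [-6.12127492  8.43569882 10.69428931] [ 1.48053109  1.26195755 -0.48667747] 0.038443458331989776
```

>>> step_arm([
  {"tx": 0,"ty": 0,"tz": 0,"roll": 0.3,"grip": 1},
  {"tx": 0,"ty": 0,"tz": 0,"roll": 0.3,"grip": 1},
  {"tx": 0,"ty": 0,"tz": 0,"roll": 0,"grip": 1},
  {"tx": 0,"ty": 0,"tz": 0,"roll": 0,"grip": 1},
])

```text
t: 17.7
eef_pos: [0.5969, -0.0399, 0.1863]
ee_rot: [0.001, -0.284, 0.959, 0.002]
wrist_force: [-5.9, 8.9, 9.6]
grip_width: 0.038
```

```bash
python3 s.py 15
```

```text
17.75 [ 0.59690736 -0.03990619  0.18636878] [-0.20285162  0.37322336  0.02136332  1.2187554   0.00388732 -0.77870017] yaw 212.99371149568432 [-5.91298759  8.88887936  9.58090933] [ 1.5423828   1.02918497 -0.8641871 ] 0.0386068392835323
```

>>> step_arm([
  {"tx": 0,"ty": 0,"tz": 0,"roll": 0,"grip": -1},
  {"tx": 0,"ty": 0,"tz": 0,"roll": 0,"grip": -1},
  {"tx": 0,"ty": 0,"tz": 0,"roll": 0,"grip": -1},
  {"tx": 0,"ty": 0,"tz": 0,"roll": 0,"grip": -1},
  {"tx": 0,"ty": 0,"tz": 0,"roll": 0,"grip": -1},
  {"tx": 0,"ty": 0,"tz": 0.04,"roll": 0,"grip": -1},
  {"tx": 0,"ty": 0,"tz": 0.06,"roll": 0,"grip": -1},
  {"tx": 0,"ty": 0,"tz": 0.06,"roll": 0,"grip": -1},
  {"tx": 0,"ty": 0,"tz": 0.04,"roll": 0,"grip": -1},
  {"tx": -0.05,"ty": -0.06,"tz": 0,"roll": 0,"grip": -1},
  {"tx": -0.05,"ty": -0.07,"tz": 0,"roll": 0,"grip": -1},
  {"tx": -0.05,"ty": -0.07,"tz": 0,"roll": 0,"grip": -1},
  {"tx": -0.05,"ty": -0.07,"tz": 0,"roll": 0,"grip": -1},
  {"tx": -0.05,"ty": -0.07,"tz": 0,"roll": 0,"grip": -1},
  {"tx": -0.05,"ty": -0.07,"tz": 0,"roll": 0,"grip": -1},
  {"tx": -0.05,"ty": -0.07,"tz": 0,"roll": 0,"grip": -1},
  {"tx": -0.05,"ty": -0.07,"tz": 0,"roll": 0,"grip": -1},
  {"tx": -0.05,"ty": -0.07,"tz": 0,"roll": 0,"grip": -1},
  {"tx": -0.05,"ty": -0.07,"tz": 0,"roll": 0,"grip": -1},
])

```text
t: 19.33
eef_pos: [0.3963, -0.3199, 0.2644]
ee_rot: [0.0, -0.284, 0.959, -0.0]
wrist_force: [1.3, -0.5, 0.4]
grip_width: 0.0854
```

```bash
python3 look.py 16 0.625
python3 - <<'E'
from h import *
b=cv2.imread("pics/side16.png")
c=cv2.resize(cv2.convertScaleAbs(b[150:200,220:280],alpha=1.9),None,fx=9,fy=9,interpolation=3)
cv2.imwrite("pics/j16.png",c);cv2.imwrite("pics/full16.png",np.hstack([b[60:300,120:420],cv2.imread("pics/top16.png")[60:300,150:430]]))
im=cv2.imread("pics/top16.png")[118:158,258:303].astype(int)
m=(im.max(2)<38).astype(np.uint8);n,l,s,c=cv2.connectedComponentsWithStats(m)
print([(s[i,4],np.round(c[i]*8,0)) for i in range(1,n) if s[i,4]>4])
E
```

```text
19.6333 [ 0.39778206 -0.31793824  0.2641683 ]
[(np.int32(7), array([ 85., 150.])), (np.int32(67), array([226., 195.])), (np.int32(38), array([125., 238.])), (np.int32(11), array([180., 249.])), (np.int32(5), array([274., 299.]))]
```

View pics/g16.png

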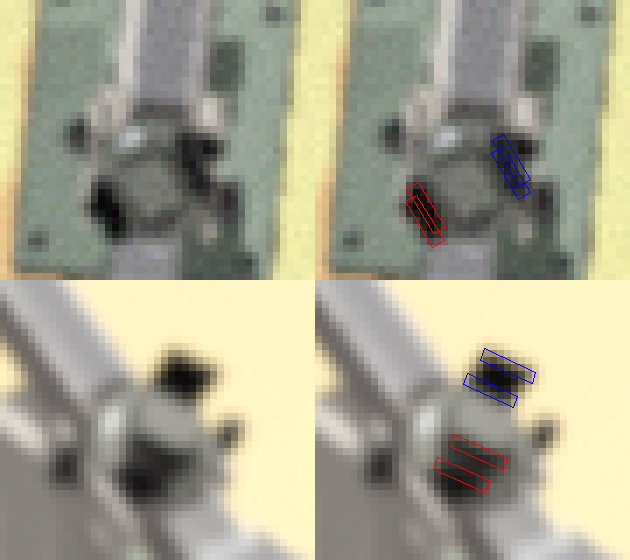

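View pics/j16.png

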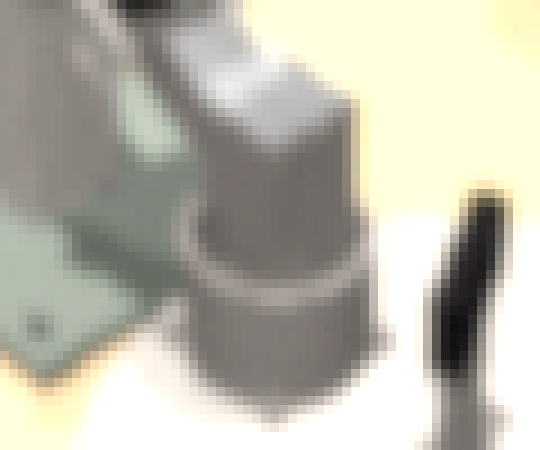

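View pics/full16.png

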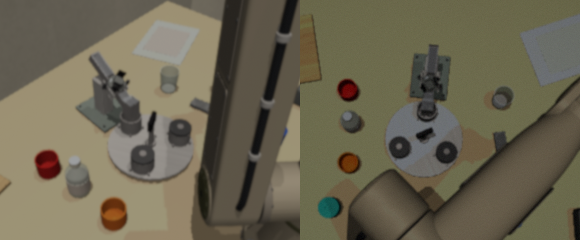

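Run:
```python
from ov import *
P=np.array([.597,-.0407,.1845])
for th in(-.625,.3,.4,.5,.55,.6,.625):
  for n in("top","side"):
    o=gatepts(P,np.radians(-7.4),th)[0]
    v=proj(n,np.mean(o[1],0))-proj(n,np.mean(o[0],0)); print(th,n,v*8,np.degrees(np.arctan2(v[1],v[0])),end=" | ")
  print()
# side blobs
for k in("3","11","16"):
    im=cv2.imread(f"pics/side{k}.png")[120:160,215:260].astype(int)
    m=(im.max(2)<48).astype(np.uint8);n,l,s,c=cv2.connectedComponentsWithStats(m)
    print(k,[(s[i,4],np.round(c[i]*8,0)) for i in range(1,n) if s[i,4]>4])
```

```text
-0.625 top [84.50896178 73.23704277] 40.91281224499014 | -0.625 side [113.54164276  15.9352157 ] 7.989102361172511 | 
0.3 top [111.06709719 -21.49343999] -10.952363303339423 | 0.3 side [ 66.27441969 -76.6750187 ] -49.1613472293014 | 
0.4 top [108.30427964 -32.15828822] -16.537490012639033 | 0.4 side [ 56.73498761 -84.0522037 ] -55.98076703421768 | 
0.5 top [104.4593452  -42.50188598] -22.140173938604594 | 0.5 side [ 46.62869364 -90.58934416] -62.76394062091503 | 
0.55 top [102.14267054 -47.52076669] -24.94969170212954 | 0.55 side [ 41.3943568  -93.52214002] -66.12507199566583 | 
0.6 top [ 99.57069048 -52.42088737] -27.765416779469 | 0.6 side [ 36.05658454 -96.22112627] -69.45770558410736 | 
0.625 top [ 98.19094456 -54.8225727 ] -29.1757655959253 | 0.625 side [ 33.35307251 -97.48081038] -71.11161102551924 | 
3 [(np.int32(59), array([136., 172.])), (np.int32(30), array([240., 178.])), (np.int32(12), array([ 72., 212.]))]
11 [(np.int32(24), array([207., 112.])), (np.int32(62), array([166., 214.])), (np.int32(12), array([ 72., 212.]))]
16 [(np.int32(25), array([204., 111.])), (np.int32(61), array([168., 216.])), (np.int32(12), array([ 72., 212.]))]
```

Run:
```python
from h import *
r=[]
for k in("3","11","16"):
    a=cv2.imread(f"pics/top{k}.png")[155:187,260:294]
    r.append(cv2.resize(cv2.convertScaleAbs(a,alpha=2.6),None,fx=7,fy=7,interpolation=3))
cv2.imwrite("pics/jar.png",np.hstack(r))
```

```text
(no output)
```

View pics/jar.png

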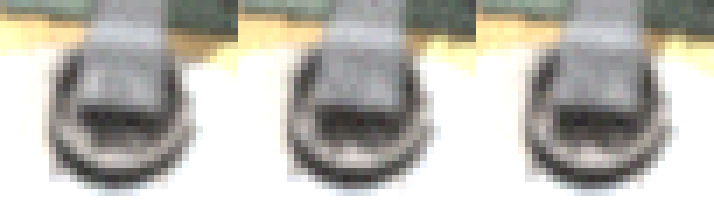

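```bash
python3 -c "
from plant import bot
print(bot.sign_off())"
```

```text
the job is handed in; nothing more can be done
None
```

I turned the turntable, opened the gate, released it open, and handed the job in at about 20 s. I could not see the three balls in the jar, so their arrival there is inferred.

**Turntable:** I pinched the black bar and turned it about 68° clockwise. With the arm clear, the rim and the two lids put the jar within about 1–2° (1–3 mm) of the outlet direction. The top view shows the rim evenly around the tube.

**Gate:** I squeezed both tabs to about 40 mm over the tabs and turned the gate anticlockwise. The first turn looked open but slightly short of the stop. I gripped it a second time and pushed. The wrist torque rose steadily to about 0.86 N m, far above the gate's own 0.04 N m, which I took as the end stop. I then let go and drew the arm away.

**Last checks:**
- **Gate angle:** the side view fits the fully open angle. A rough tab reading in the top view came out about 0.1 rad less, but there one tab's blob merges with the dark fixed stop.
- **Balls:** the tube hides most of the jar. The open gate, a faint change of brightness inside the jar and no ball in sight elsewhere are the only evidence.
- **Surroundings:** the jars stand in their places, and the bottle, beaker and brush look undisturbed. The wrist force stayed below about 20 N at every reading.

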